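Clamp the end cap onto a filling-line port

TASK

Close the cleaning port of the sauce manifold: swing the hinged front half of the clamp ring, by its red post, around the port flange and the loose end cap, and before touching the lever press the ring home with about 16 N at the red post (at least 14 N, never more than 18 N) for half a second so that the gasket beds in. Then let go and swing the latch lever, by its yellow post, all the way to its end stop so that its hook draws the ring shut, and let go. Do not tip the cap, and leave the jars and the gasket tub where they are.

Things in the scene. Friction and masses are not known exactly. Their poses are not given: they have to be found in the camera images.
- manifold: Steel base plate 170 x 300 x 12 mm, fixed to the table, with a pipe along its own y (up to 70 mm high) and, in the middle, an upright port. Origin: on the table under the port's axis. Own +x points from the front (jaw) side to the rear (fixed) half of the clamp ring, own +y to the hinge side; turned up to 0.35 rad. The ring is 80 to 104 mm above the table, 88 mm across.
- port (a point): Centre of the top face of the port's flange (64 mm across), 90 mm above the table.
- cap_center (a point): Centre (half-way up) of the loose end cap lying on the port flange, shoved 1 to 4 mm to the jaw side and up to 1 mm sideways: flange 64 mm across, 7 mm thick, stub 44 mm across; 28 mm high, top 118 mm above the table; 0.3 kg. The closing jaw pushes it back to the centre, against the springy liner of the rear half.
- jaw_hinge (a point): Point on the vertical hinge axis of the jaw, 140 mm above the table, 50 mm from the port's axis towards the manifold's own +y. The hinge barrel itself ends 108 mm above the table.
- jaw_ring (a joint): Angle (rad) of the jaw, the front half of the ring: 0 latched, positive open; shuts counter-clockwise from above. Starts at 0.75 to 1.1, stays put (friction 1.2 N at the red post). It meets the liner at about 0.01 to 0.08, to be felt; then about 7 N per mm at the post. The flange feels 1.2 to 2 times the post's force and may take 38 N before latching. Let go, it springs back.
- jaw_post (a point): Axis, 140 mm above the table, of the red upright post on the jaw, 12 mm across, a freely spinning sleeve to be pinched or pushed; free from 104 to 156 mm. 99 mm from the hinge axis. With the jaw shut it stands 58 mm to the front (own -x) and 30 mm to the own -y of the port's axis.
- lever_pivot (a point): Point on the vertical pivot axis of the latch lever, 140 mm above the table, 14 mm to the own +x and 74 mm to the own -y of the port's axis. The pivot itself ends 113 mm above the table.
- latch (a joint): Angle (rad) of the latch lever: 0 fully latched, at its end stop, positive open; latches clockwise seen from above. Starts at 1.6 to 1.8. From about 1.2 on its hook catches the pin at the jaw's free end (if the ring was pushed home; else it misses or blocks) and draws the ring shut with up to about 14 N at the yellow post; then it stays. Friction about 1 N at the post.
- lever_post (a point): Axis, 140 mm above the table, of the yellow upright post at the lever's end, 12 mm across, a freely spinning sleeve; free from 113 to 156 mm. 70 mm from the lever's pivot; open it points about to the manifold's own +x, latched to its own -y (15 degrees towards +x).
- jar_a: Filled clip-lid jar, 82 mm across, 110 mm high, upright; origin under its centre. Leave it alone.
- jar_b: Another filled clip-lid jar, 82 mm across, 110 mm high, upright; origin under its centre. Leave it alone.
- gasket_tub: White open tub 90 x 120 x 45 mm with blue gaskets; origin under its centre. Leave it alone.
Mind the look-alikes: they are no part of the job. Of the things that look like the part that bears cap_center, the largest one is meant.

How it is judged (in metres and radians):
On the way, in this order (a step that is already met when the one before it is completed fails the run):
1. the jaw is shut around both flanges and presses the cap home with at least 15 N (9 to 13 N at the red post), the lever still open (contact force between jaw_ring and cap above 15 N and value of joint jaw_ring below 0.12 rad and value of joint latch above 1.35 rad), for 0.25 s.
2. the lever is swung to its latched position and the ring is drawn shut (value of joint latch below 0.12 rad and value of joint jaw_ring below 0.03 rad), for 0.2 s.
At the end, for the whole second after the job is handed in: The lever is within 0.12 rad of its end stop, the jaw is shut to within 0.03 rad and squeezes the cap with more than 3 N, the cap lies flat (0.06 rad) and within 3 mm of the port's axis, everything is at rest and released, and jars and tub are within 15 mm of where they stood (all of step 2 and value of joint jaw_ring above -0.05 rad and horizontal distance between cap_center and port below 0.003 m and angle between cap's own z axis and vertical below 0.06 rad and contact force between jaw_ring and cap above 3 N and linear speed of cap below 0.02 m/s and velocity of joint latch below 0.05 rad/s); the robot touches nothing.
It fails at once if with the lever still open, the jaw squeezes the cap's flange with more than 38 N (20 N or more at the red post): gasket crushed (contact force between jaw_ring and cap above 38 N and value of joint latch above 1.35 rad).
It fails at once if the cap is tipped by more than 0.25 rad (angle between cap's own z axis and vertical above 0.25 rad).
It fails at once if jar_a is shifted by more than 15 mm or tipped by more than 0.2 rad (distance of jar_a from where it was at the start of the episode above 0.015 m or angle between jar_a's own z axis and vertical above 0.2 rad).
It fails at once if jar_b is shifted by more than 15 mm or tipped by more than 0.2 rad (distance of jar_b from where it was at the start of the episode above 0.015 m or angle between jar_b's own z axis and vertical above 0.2 rad).
It fails at once if gasket_tub is shifted by more than 15 mm or tipped by more than 0.2 rad (distance of gasket_tub from where it was at the start of the episode above 0.015 m or angle between gasket_tub's own z axis and vertical above 0.2 rad).
It also fails if it takes over 72 s, if anything falls off the work surface, if the arm or the gripper's body presses on something with over 40 N, if the wrist force passes 120 N, or if a joint passes its speed limit or range.

ROBOT

A 7-joint arm with a two-finger parallel gripper is mounted at the origin on the work surface. World frame = base frame: x ahead of the robot, y to its left, z up, the work surface at z = 0. Lengths are in mm, angles in rad, forces in N, time in s.
With the tool pointing down it reaches from about 400 to 875 mm from the base axis. Payload 4.4 kg.
Tool frame: the origin (TCP) lies at the very end of the fingers, on their centre line; the grasp point (between the pads) lies 19 mm behind it; z points along the fingers, y is the direction in which the jaws open and shut (so a half turn about z gives the same grasp; the last joint's range is limited). The gripper opens to 85 mm and grips with 20 to 120 N. Pads are 22 mm wide; open, the fingers measure 114 mm over their backs; the gripper's body (76 mm by 85 mm) begins 54 mm behind the grasp point. The pads swing forward as they close: fully open they stand 13 mm farther back than shut.
Start: joints at [1.059, 0.628, 0.038, 1.517, -0.027, 0.996, -0.02], TCP at [280.295, -586.475, 231.313] pointing down, gripper open.
Joint ranges: [-3.06, 3.06], [-0.37, 2.12], [-1.25, 1.32], [0.18, 2.47], [-1.1, 4.24], [0.23, 1.98], [-2.94, 2.94]. Speed limits (rad/s): [2.57, 2.57, 3.14, 3.14, 3.14, 3.14, 3.14].

INTERFACE

Orientations are given as [roll, pitch, yaw] about the fixed x, y, z axes, in that order (R = Rz(yaw) Ry(pitch) Rx(roll)).
In Python, from cell import ctrl gives the robot as it stands. The module is installed in compiled form; this text tells all that it offers.
- The arm moves only by the shell command python3 -m jog 'ROWS'. ROWS is text: rows parted by semicolons, each of 7 numbers parted by spaces: the shift along the tool's x, y, z in mm, then the turn, a rotation vector about the tool's x, y, z in degrees, then the opening, from -1 (shut) to 1 (fully open). In form: x y z wx wy wz claw; .... A call has 1 to 8 rows; each row is the pose to reach, as a shift and turn from the pose commanded when the call began, along the tool's axes at that moment; what a row does not reach only later rows make up. A row lasts 1/8 s, in which the tool goes at most 62.5 mm and 10.7 degrees, less where a joint would pass 70% of its speed; a pose out of reach is approached as far as the arm can. A call with a gripper value outside its range is refused whole. The fingers move at their own pace and stop on an object; the grip force is fixed at half the most. Time passes only in rows, so rows that repeat a pose let the fingers close. It gives the time, the measured TCP pose, the force and the opening at its end, in the units of the state.
- ctrl.read_state(): the state, without advancing time (a new reading comes with each control period).
- ctrl.get_image(name): name is "scene" or "side" or "wrist"; returns a dict with "image" (384x512x3 uint8, red, green, blue), "z_map" (384x512 float32, mm along the optical axis (not along the pixel's ray), 0 where there is no reading), "vertical_fov" (degrees; the focal length in pixels is half the picture's height over the tangent of half this angle, whatever the lens; pixels are square), "cx", "cy" (the principal point, pixels), "extrinsics" (4x4, takes a point from world to camera coordinates); the wrist camera has in their place "hand_eye" (4x4, takes a point from camera to tool coordinates, whose origin is the TCP and whose axes are the flange's). Camera axes: x right, y down, z forward; pixel columns grow to the right and rows downward; lengths in mm; the calibration is good to about 2 mm. A picture is of the moment at which its call begins: read the wrist's pose just before it.
- ctrl.finish_job(): hands the job in, once; it reports no verdict.
The state is a dict: "clock": time; "qpos": joint angles; "qd": joint speeds; "tau": joint torques, N m; "eef_pos": TCP position; "tool_rot": TCP orientation; "force": force on the tool from outside, world axes, zero at the start; "torque": the same for the moment, N m; "width": finger opening in mm.
Only numpy, scipy, OpenCV 4.12 (cv2) and the standard library are available. Lean on these libraries where they do the work, as an engineer would, in place of code of your own. Each camera call takes 0.05 s, during which the arm holds its last target.

## Working session

There is one attempt and no reset: what is moved stays moved. The work goes in short steps, Python scripts to look and compute and a shell command to move; the robot and the scene stay as the last step left them, time stands still between calls to the robot, and variables do not carry over. Pictures are saved under pics/ and viewed, and the job is handed in when it is done.

```bash
mkdir -p pics; ls; python3 - <<'E'
from cell import ctrl
import cv2, numpy as np
s=ctrl.read_state(); print(s)
for n in ["scene","side","wrist"]:
    d=ctrl.get_image(n); np.savez(f"pics/{n}0.npz",**d)
    cv2.imwrite(f"pics/{n}0.png",d["image"][:,:,::-1])
    print(n,{k:v for k,v in d.items() if k not in("image","z_map")})
E
```

```text
pics
{'clock': 0.0, 'qpos': array([ 1.0592004 ,  0.6293342 ,  0.03842568,  1.5183704 , -0.02699785,
        0.99629894, -0.02000512]), 'qd': array([ 0.00033186, -0.00088796, -0.00027567, -0.00022279, -0.00146732,
        0.00016571, -0.00053276]), 'tau': array([ 9.88465290e-04, -5.63407552e+01,  1.22654669e+00, -1.93444902e+01,
        1.10171831e-02,  1.06094830e-02, -3.83550037e-05]), 'eef_pos': array([ 280.02878388, -585.89302414,  230.39575829]), 'tool_rot': array([-3.13969932e+00,  1.67143997e-05,  4.45805105e-01]), 'force': array([ 0.38228458,  0.84384128, -0.56381114]), 'torque': array([ 0.02188293, -0.0576392 , -0.01919308]), 'width': 85.29708363532114}
scene {'vertical_fov': 54.02465258776809, 'cx': 252.30906907118757, 'cy': 183.44383393166754, 'extrinsics': array([[ 8.73441780e-01,  4.86861755e-01,  8.06773476e-03,
        -4.78799874e+02],
       [ 2.77250486e-01, -4.83636977e-01, -8.30197231e-01,
        -4.59223702e+01],
       [-4.00289426e-01,  7.27365731e-01, -5.57411401e-01,
         1.17295434e+03],
       [ 0.00000000e+00,  0.00000000e+00,  0.00000000e+00,
        
[... 214 characters left out ...]
   [-6.78592036e-02, -6.78542291e-01, -7.31420186e-01,
         1.28023879e+02],
       [ 8.09642268e-02,  7.26946853e-01, -6.81904001e-01,
         8.57303513e+02],
       [ 0.00000000e+00,  0.00000000e+00,  0.00000000e+00,
         1.00000000e+00]])}
wrist {'vertical_fov': 71.40628542594278, 'cx': 254.56601302793908, 'cy': 192.01752671413715, 'hand_eye': array([[-4.50297056e-04, -9.64501407e-01, -2.64077324e-01,
         6.74821975e+01],
       [ 9.99999796e-01, -3.14576873e-04, -5.56227716e-04,
         7.87107454e-01],
       [ 4.53409795e-04, -2.64077521e-01,  9.64501352e-01,
        -1.42991741e+02],
       [ 0.00000000e+00,  0.00000000e+00,  0.00000000e+00,
         1.00000000e+00]])}
```

View pics/scene0.png

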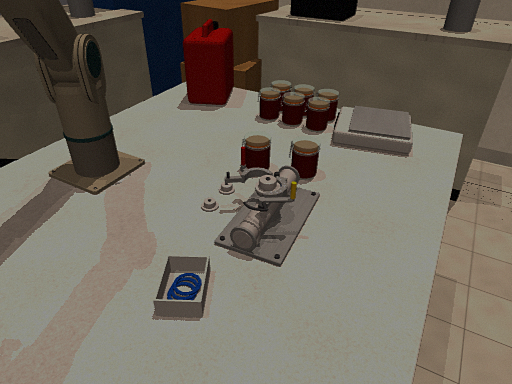

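View pics/side0.png

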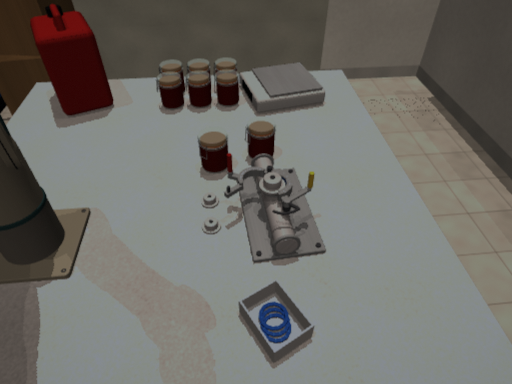

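View pics/wrist0.png

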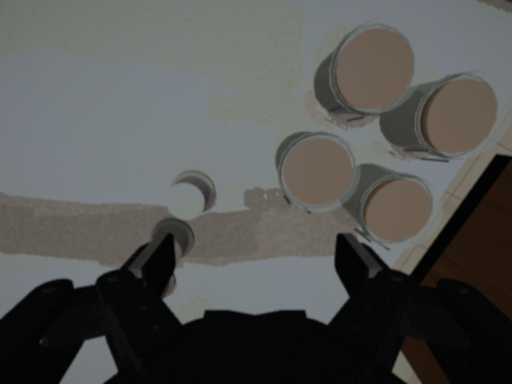

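The scene shows the manifold at about (270,210), red post at (243,157), yellow post at (294,190), two jars behind it at (257,152) and (305,158), tub at (185,285). The side view shows the same, with the red post at (229,162), yellow at (311,180) and cap at (272,182). The wrist camera looks at other jars, so I'll measure from the two fixed cameras.

```bash
cat > h.py <<'E'
import numpy as np, cv2
from scipy.spatial.transform import Rotation as R
def f(d): return 192/np.tan(np.radians(float(d["vertical_fov"]))/2)
def load(n): return dict(np.load(f"pics/{n}.npz"))
def unproj_all(d,T=None):
    z=d["z_map"].astype(float); F=f(d); v,u=np.mgrid[0:384,0:512]
    P=np.stack([(u-d["cx"])/F*z,(v-d["cy"])/F*z,z],-1)
    if T is None: T=np.linalg.inv(d["extrinsics"])
    W=P@T[:3,:3].T+T[:3,3]; W[z==0]=np.nan
    return W
def wristT(s,d):
    M=np.eye(4); M[:3,:3]=R.from_euler('xyz',s["tool_rot"]).as_matrix(); M[:3,3]=s["eef_pos"]
    return M@d["hand_eye"]
def ray(d,u,v,T=None):
    if T is None: T=np.linalg.inv(d["extrinsics"])
    r=np.array([(u-d["cx"])/f(d),(v-d["cy"])/f(d),1.]); r=T[:3,:3]@r
    return T[:3,3],r/np.linalg.norm(r)
def tri(rays):
    A=0;b=0
    for o,r in rays:
        P=np.eye(3)-np.outer(r,r); A=A+P; b=b+P@o
    X=np.linalg.solve(A,b)
    return X,[np.linalg.norm((np.eye(3)-np.outer(r,r))@(X-o)) for o,r in rays]
def proj(d,X,T=None):
    E=d["extrinsics"] if T is None else np.linalg.inv(T)
    p=E[:3,:3]@np.asarray(X,float)+E[:3,3]
    return p[0]/p[2]*f(d)+d["cx"],p[1]/p[2]*f(d)+d["cy"]
E
python3 - <<'E'
from h import *
S=load("scene0");D=load("side0")
for n,d in(("scene",S),("side",D)):
    W=unproj_all(d); im=d["image"]
    hsv=cv2.cvtColor(im,cv2.COLOR_RGB2HSV)
    box=dict(scene=(slice(140,260),slice(215,330)),side=(slice(145,260),slice(195,330)))[n]
    m=np.zeros((384,512),bool); m[box]=1
    for nm,mm in(("red",((hsv[...,0]<6)|(hsv[...,0]>174))&(hsv[...,1]>150)&(hsv[...,2]>90)),("yel",(hsv[...,0]>18)&(hsv[...,0]<32)&(hsv[...,1]>150)&(hsv[...,2]>90))):
        k=mm&m; v,u=np.nonzero(k); 
        print(n,nm,len(u),u.min(),u.max(),v.min(),v.max(),np.nanmedian(W[k],0).round(1), np.nanmin(W[k],0).round(),np.nanmax(W[k],0).round())
    print("base in img",proj(d,[0,0,0]), proj(d,[280,-586,230]))
    for (u,v) in dict(scene=[(268,180),(267,186),(257,140),(305,146),(185,285),(209,203),(227,188)],side=[(272,182),(272,177),(213,140),(261,129),(275,320),(210,200),(211,226)])[n]:
        print((u,v),np.nanmedian(W[v-1:v+2,u-1:u+2].reshape(-1,3),0).round(1))
    x=im[max(0,120):280,190:340]; cv2.imwrite(f"pics/{n}_crop.png",cv2.resize(x[:,:,::-1],None,fx=5,fy=5,interpolation=cv2.INTER_CUBIC)[:600*2:1][:, :] if 0 else cv2.resize(x[:,:,::-1],(562,600),interpolation=cv2.INTER_CUBIC))
E
```

```text
scene red 7 241 244 147 148 [464.1  95.9 155.7] [460.  93. 154.] [468.  99. 157.]
scene yel 52 291 296 181 198 [646.6   8.8 139.5] [581.   4.  52.] [651. 163. 157.]
base in img (np.float64(98.57244926843592), np.float64(168.6987382049796)) (np.float64(-132.67758415323598), np.float64(275.7886413534703))
(268, 180) [567.1  44.5 118.7]
(267, 186) [571.   29.8 110.3]
(257, 140) [435.5 229.6 110. ]
(305, 146) [571.8 264.9 109.3]
(185, 285) [ 522.9 -242.8    7. ]
(209, 203) [415.9   2.9  20.1]
(227, 188) [415.8  90.5  16.4]
side red 7 227 230 154 155 [465.2  97.  154.3] [461.  94. 154.] [468.  98. 155.]
side yel 12 310 313 172 174 [645.5  10.5 153.7] [641.   7.  -2.] [706. 193. 155.]
base in img (np.float64(36.36849427846332), np.float64(243.37687792983078)) (np.float64(37.36930789539386), np.float64(603.6224515382655))
(272, 182) [560.5  31.7 116.7]
(272, 177) [562.7  49.  117.2]
(213, 140) [426.1 225.3 107.2]
(261, 129) [561.  263.5 108.2]
(275, 320) [ 532.2 -248.1    2.3]
(210, 200) [409.1  86.3  18.1]
(211, 226) [410.8  -4.   18.6]
```

View pics/scene_crop.png

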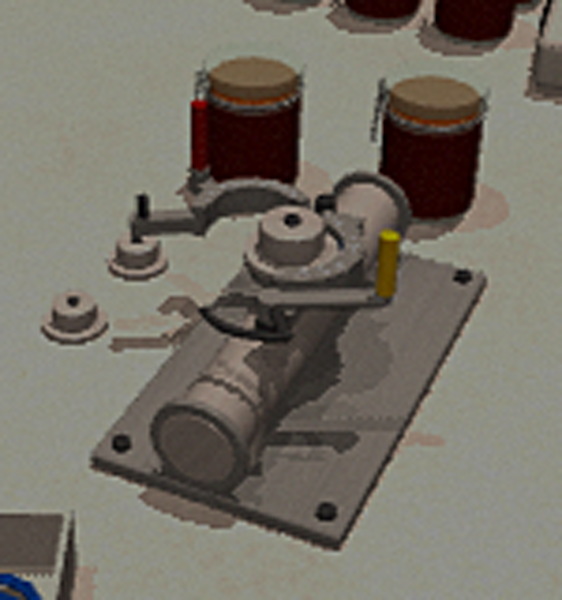

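View pics/side_crop.png

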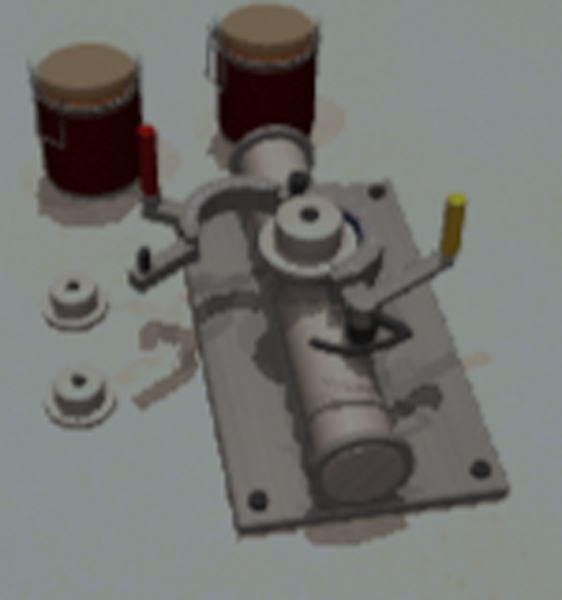

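```bash
python3 - <<'E'
from h import *
S=load("scene0");D=load("side0")
allp=[]
for n,d in(("scene",S),("side",D)):
    W=unproj_all(d)
    k=(W[...,2]>7)&(W[...,2]<17)&(W[...,0]>440)&(W[...,0]<720)&(W[...,1]>-160)&(W[...,1]<260)
    p=W[k][:,:2].astype(np.float32); 
    # main comp: hull rect
    print(n,len(p),cv2.minAreaRect(p))
    # stub top
    for lo,hi,rr in((115,121,40),(106,112,30)):
        k=(abs(W[...,2]-(lo+hi)/2)<(hi-lo)/2)&(np.hypot(W[...,0]-563,W[...,1]-40)<120)
        q=W[k][:,:2].astype(np.float32); 
        if len(q)>5: print(lo,len(q),cv2.minEnclosingCircle(q),q.mean(0))
# corners/bolts by triangulation: bolts side crop->full
def fs(x,y,d): return 190+x*150/562-0., 120+y*160/600
sc=dict(bl=(121,443),br=(326,511),fr=(462,276),capdot=(291,219),hinge=(325,203),yel=(388,236),red=(200,103),pin=(141,200))
si=dict(bl=(258,500),br=(480,468),fr=(377,191),capdot=(310,214),hinge=(298,176),yel=(455,200),red=(147,130),pin=(143,253))
for k in sc:
    a=ray(S,*fs(*sc[k],S));b=ray(D,*fs(*si[k],D)); X,r=tri([a,b]); print(k,X.round(1),np.round(r,1))
E
```

```text
scene 3046 ((566.0230712890625, 79.67428588867188), (187.30477905273438, 364.521728515625), 4.192445755004883)
115 163 ((555.1109008789062, 51.87654495239258), 104.53791046142578) [561.8956   47.44627]
106 236 ((547.1712646484375, 35.46384811401367), 104.92666625976562) [587.948      -1.7541546]
side 3164 ((556.7947387695312, 66.88911437988281), (206.26217651367188, 343.4868469238281), 4.707228183746338)
115 141 ((554.4759521484375, 51.810646057128906), 104.26200866699219) [562.3678   45.66275]
106 258 ((542.6353759765625, 31.87117576599121), 106.26518249511719) [ 5.8533630e+02 -5.7780904e-01]
bl [517.1 -91.3  13.8] [0.7 0.7]
br [656.1 -80.9  13.7] [0.7 0.7]
fr [637.8 185.6  14.8] [0.7 0.7]
capdot [563.9  45.4 120.3] [1. 1.]
hinge [563.6  99.5 104.4] [0.8 0.8]
yel [645.1  10.8 154.2] [0.9 0.9]
red [466.   96.5 154.6] [1.1 1.1]
pin [458.2  30.9 109.7] [0.7 0.7]
```

Geometry is consistent: post to hinge measures 98.6 mm, lever 68 mm, manifold yaw about 0.07 rad, jaw about 0.98 rad, latch about 1.75 rad. I'll go above the port and refine with the wrist camera.

```bash
cat > go.py <<'E'
# usage: go.py x y z yawdeg : prints tool-frame shift & turn needed from measured pose
import sys
from h import *
from cell import ctrl
s=ctrl.read_state()
Rm=R.from_euler('xyz',s["tool_rot"])
def need(x,y,z,yaw):
    Rt=R.from_euler('xyz',[np.pi,0,np.radians(yaw)])
    return Rm.inv().apply(np.array([x,y,z])-s["eef_pos"]).round(1),np.degrees((Rm.inv()*Rt).as_rotvec()).round(1)
if __name__=="__main__":
    a=[float(v) for v in sys.argv[1:]]
    print(s["clock"],s["eef_pos"].round(1),np.degrees(s["tool_rot"]).round(2),s["force"].round(1),s["width"].round(1))
    for i in range(0,len(a),4): print(a[i:i+4],*need(*a[i:i+4]))
E
python3 -m jog '60 -55 0 0 0 0 1; 120 -110 0 0 0 0 1; 160 -145 -2 0 0 0 1; 200 -180 -3 0 0 0 1; 240 -215 -4 0 0 0 1; 280 -250 -4 0 0 0 1; 320 -285 -4 0 0 0 1; 350 -315 -4 0 0 0 1'; python3 go.py 540 45 235 58
```

```text
clock: 1.15
eef_pos: [461.1, -148.8, 235.3]
tool_rot: [-3.141, -0.001, 0.448]
force: [-0.9, -0.2, -1.3]
width: 85.3Traceback (most recent call last):
  File "go.py", line 12, in <module>
    print(s["clock"],s["eef_pos"].round(1),np.degrees(s["tool_rot"]).round(2),s["force"].round(1),s["width"].round(1))
                                                                                                  ^^^^^^^^^^^^^^^^
AttributeError: 'float' object has no attribute 'round'
```

```bash
sed -i 's/s\["width"\].round(1)/round(s["width"],1)/' go.py; python3 go.py 545 45 235 58
```

```text
1.15 [ 461.1 -148.8  235.3] [-1.7999e+02 -3.0000e-02  2.5660e+01] [-0.9 -0.2 -1.3] 85.3
[545.0, 45.0, 235.0, 58.0] [ 159.6 -138.4    0.4] [ -0.   -0.  -32.3]
```

```bash
python3 -m jog '25 -22 0 0 0 -5 1; 50 -44 0 0 0 -11 1; 80 -68 0 0 0 -17 1; 108 -92 0 0 0 -23 1; 135 -116 0 0 0 -29 1; 152 -131 0 0 0 -32 1; 159 -138 0 0 0 -32 1; 159 -138 0 0 0 -32 1'; python3 - <<'E'
from h import *
from cell import ctrl
s=ctrl.read_state(); d=ctrl.get_image("wrist"); T=wristT(s,d)
np.savez("pics/w1.npz",T=T,**d); cv2.imwrite("pics/w1.png",d["image"][:,:,::-1]); print(s["eef_pos"],s["tool_rot"])
for n,p in dict(red=(465,96.5,155),cap=(564,45.4,118),yel=(645.5,10.5,155),hinge=(563.6,99.5,108),piv=(586,-23,113)).items(): print(n,np.round(proj(d,p,T),1))
E
```

```text
clock: 2.15
eef_pos: [544.0, 41.3, 235.2]
tool_rot: [-3.141, 0.001, 1.003]
force: [0.7, -1.1, -0.1]
width: 85.4
[543.99563584  41.297639   235.15066829] [-3.14141913e+00  8.20671599e-04  1.00332357e+00]
red [142.6 194. ]
cap [268.5 174. ]
yel [374.6 166. ]
hinge [238.6 126.6]
piv [320.1 215.8]
```

View pics/w1.png

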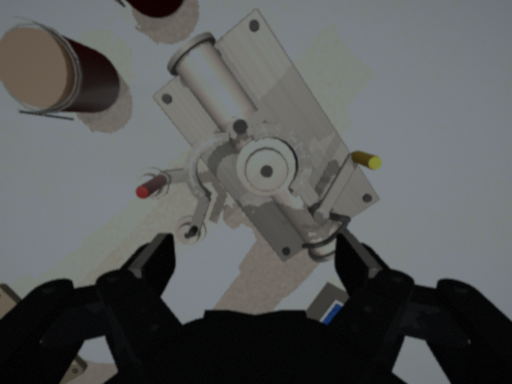

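Wrist view: red post top at (143,190), yellow top at (374,162), cap stub centre (266,171), hinge (240,126). These are within about 4 px of the prediction. I'll take another view from near the red post.

```bash
python3 go.py 478 88 215 58
```

```text
2.2 [543.8  40.5 235.2] [-1.800e+02  8.000e-02  5.743e+01] [-0.8  0.3  0.4] 85.6
[478.0, 88.0, 215.0, 58.0] [  4.7 -81.1  20.2] [-0.   0.1 -0.6]
```

```bash
python3 -m jog '1 -20 5 0 0 -0.6 1; 2 -45 10 0 0 -0.6 1; 4 -70 16 0 0 -0.6 1; 4 -80 20 0 0 -0.6 1; 4 -80 20 0 0 -0.6 1; 4 -80 20 0 0 -0.6 1'; python3 - <<'E'
from h import *
from cell import ctrl
s=ctrl.read_state(); d=ctrl.get_image("wrist"); T=wristT(s,d)
np.savez("pics/w2.npz",T=T,**d); cv2.imwrite("pics/w2.png",d["image"][:,:,::-1]); print(s["eef_pos"],s["tool_rot"])
for n,p in dict(red=(465,96.5,155),cap=(564,45.4,118),yel=(645.5,10.5,155),hinge=(563.6,99.5,108),piv=(586,-23,113)).items(): print(n,np.round(proj(d,p,T),1))
E
```

```text
clock: 2.95
eef_pos: [479.9, 87.0, 215.6]
tool_rot: [3.14, -0.0, 1.013]
force: [0.6, -0.1, 0.8]
width: 85.4
[479.93670924  87.04759108 215.55305506] [ 3.14036284e+00 -3.54002873e-04  1.01306394e+00]
red [231.2 205.5]
cap [354.3 183.7]
yel [485.6 177.8]
hinge [323.6 132.6]
piv [403.3 228. ]
```

View pics/w2.png

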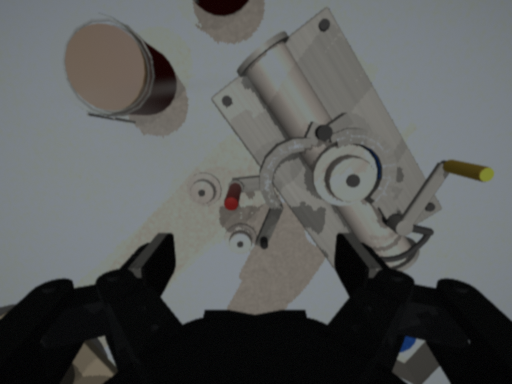

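Second wrist view: red top (232,202), yellow top (487,174), cap centre (353,180), hinge (323,130). I'll triangulate from all four views.

```bash
python3 - <<'E'
from h import *
S=load("scene0");D=load("side0");W1=load("w1");W2=load("w2")
fs=lambda x,y:(190+x*150/562,120+y*160/600)
pk=dict(red=(fs(200,103),fs(147,130),(142.5,191.5),(231.5,202.5),156),cap=(fs(291,219),fs(310,214),(266,171),(353,180.5),118),
 yel=(fs(388,236),fs(455,200),(374.5,162),(486.5,174),156),hinge=(fs(325,200),fs(298,176),(240,126.5),(323,130.5),108))
res={}
for n,(a,b,c,e,z) in pk.items():
    rf=[ray(S,*a),ray(D,*b)]; rw=[ray(W1,*c,W1["T"]),ray(W2,*e,W2["T"])]
    X,r=tri(rf+rw)
    at=[ (o+q*(z-o[2])/q[2])[:2].round(1) for o,q in rf+rw]
    print(n,X.round(1),np.round(r,1),"fixed",tri(rf)[0].round(1),"wrist",tri(rw)[0].round(1),"at z",at)
E
```

```text
red [465.8  98.1 153.6] [1.1 1.2 0.3 0.4] fixed [466.   96.5 154.6] wrist [466.5  98.4 155. ] at z [array([466.8,  96.3]), array([465.8,  93. ]), array([466.9,  98.3]), array([466.8,  98.7])]
cap [563.7  48.6 117.9] [1.4 1.5 0.6 0.7] fixed [563.9  45.4 120.3] wrist [563.7  49.8 120.8] at z [array([562. ,  50.1]), array([564. ,  46.5]), array([563.5,  49.3]), array([564.3,  48.7])]
yel [646.3  12.4 153.7] [1.5 1.8 1.2 1.4] fixed [645.1  10.8 154.2] wrist [646.4  13.9 156.2] at z [array([645.9,   9.9]), array([644.1,   7.4]), array([646.6,  14. ]), array([646.5,  13.7])]
hinge [564.   99.8 105.4] [1.  0.4 1.2 1.4] fixed [563.5  98.5 106.4] wrist [564.9  99.6 101. ] at z [array([564.5,  96.4]), array([563.2,  96.3]), array([564.8,  98.8]), array([564. , 101.5])]
```

```bash
python3 go.py 466.5 98.2 175 30 466.5 98.2 124 30
```

```text
3.0 [479.9  87.2 215.5] [ 1.7994e+02 -2.0000e-02  5.8050e+01] [0.5 0.6 0.8] 85.5
[466.5, 98.2, 175.0, 30.0] [  2.2 -17.3  40.5] [ 0.1 -0.  28. ]
[466.5, 98.2, 124.0, 30.0] [  2.2 -17.3  91.5] [ 0.1 -0.  28. ]
```

```bash
python3 -m jog '2 -9 8 0 0 9 0.1; 2 -17 14 0 0 18 0.1; 2 -17 20 0 0 28 0.1; 2 -17 40 0 0 28 0.1; 2 -17 55 0 0 28 0.1; 2 -17 70 0 0 28 0.1; 2 -17 85 0 0 28 0.1; 2 -17 91 0 0 28 0.1';  python3 - <<'E'
from h import *
from cell import ctrl
s=ctrl.read_state(); d=ctrl.get_image("wrist"); T=wristT(s,d)
np.savez("pics/w3.npz",T=T,**d); cv2.imwrite("pics/w3.png",d["image"][:,:,::-1]); print(s["eef_pos"],s["tool_rot"],s["force"],s["width"])
for n,p in dict(red=(466.5,98.2,156),cap=(563.9,49,118)).items(): print(n,np.round(proj(d,p,T),1))
E
```

```text
clock: 4.0
eef_pos: [465.8, 98.2, 123.7]
tool_rot: [3.141, 0.001, 0.525]
force: [0.2, -0.7, -0.1]
width: 47.2
[465.82098941  98.16602026 123.66193714] [3.14149589e+00 7.02577408e-04 5.25179335e-01] [ 0.19424384 -0.69906459 -0.1028542 ] 47.17825678033642
red [253.6 267.7]
cap [421.9 132.5]
```

View pics/w3.png

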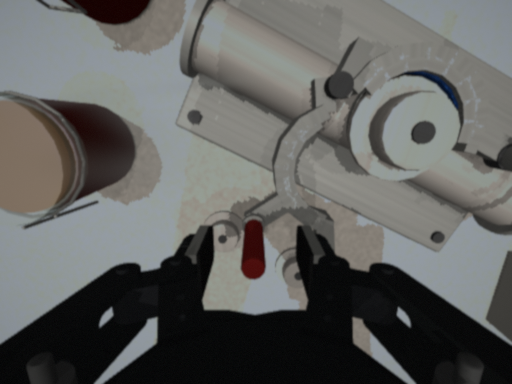

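The post stands centred between the fingers at (253,267), as predicted. I'll cage it and swing along the arc.

```bash
python3 -m jog '0 0 0 0 0 0 -0.58; 0 0 0 0 0 0 -0.58; 0 0 0 0 0 0 -0.58'; cat > arc.py <<'E'
import sys
from go import *
H=np.array([564.4,100.2]); th0=np.radians(-121.94)
def post(j,lead=3): 
    a=th0-j; return H+98.9*np.array([np.cos(a),np.sin(a)])+lead*np.array([-np.sin(a),np.cos(a)])
if __name__=="__main__":
    print(s["clock"],s["eef_pos"].round(1),np.degrees(s["tool_rot"]).round(2),s["force"].round(1),round(s["width"],1))
    for j,y in zip(eval(sys.argv[1]),eval(sys.argv[2])): print(round(j,3),*need(*post(j),124,y))
E
python3 arc.py "np.linspace(.97,.2,14)" "np.linspace(30,54,14)"
```

```text
clock: 4.42
eef_pos: [465.8, 98.7, 124.8]
tool_rot: [3.141, -0.001, 0.526]
force: [0.6, 0.9, 0.1]
width: 18.4
4.425 [465.8  98.7 124.8] [ 1.7998e+02 -5.0000e-02  3.0140e+01] [0.6 0.9 0.1] 18.4
0.97 [-3.   5.   0.8] [ 0.  -0.1  0.1]
0.911 [-5.4 10.3  0.8] [ 0.  -0.1 -1.7]
0.852 [-7.5 15.8  0.8] [ 0.  -0.1 -3.6]
0.792 [-9.3 21.4  0.8] [ 0.  -0.1 -5.4]
0.733 [-10.7  27.1   0.8] [ 0.  -0.1 -7.2]
0.674 [-11.8  32.8   0.8] [ 0.  -0.1 -9.1]
0.615 [-12.5  38.6   0.8] [  0.   -0.1 -10.9]
0.555 [-12.9  44.5   0.8] [  0.   -0.1 -12.8]
0.496 [-13.   50.3   0.8] [  0.   -0.1 -14.6]
0.437 [-12.7  56.2   0.8] [  0.   -0.1 -16.5]
0.378 [-12.   62.    0.8] [  0.   -0.1 -18.3]
0.318 [-11.   67.8   0.8] [  0.   -0.1 -20.2]
0.259 [-9.7 73.5  0.8] [  0.  -0. -22.]
0.2 [-8.  79.1  0.8] [  0.   -0.  -23.9]
```

```bash
python3 -m jog '-3 5 0.5 0 0 0 -0.58; -5.5 10.5 0.5 0 0 -2 -0.58; -7.5 16 0.5 0 0 -4 -0.58; -9.5 21.5 0.5 0 0 -6 -0.58; -10.7 27 0.5 0 0 -8 -0.58; -12 33 0.5 0 0 -10 -0.58; -12.5 38.5 0.5 0 0 -12 -0.58; -13 44.5 0.5 0 0 -14 -0.58'; python3 - <<'E'
from h import *
from cell import ctrl
s=ctrl.read_state(); d=ctrl.get_image("wrist"); T=wristT(s,d)
np.savez("pics/w4.npz",T=T,**d); cv2.imwrite("pics/w4.png",d["image"][:,:,::-1]); print(s["eef_pos"],s["tool_rot"],s["force"],s["width"])
E
python3 arc.py "np.linspace(.55,.15,9)" "np.linspace(44,56,9)"
```

```text
clock: 5.42
eef_pos: [476.7, 53.3, 123.8]
tool_rot: [-3.142, 0.0, 0.773]
force: [-1.2, 1.3, 1.4]
width: 17.9
[476.72154677  53.29947269 123.79312966] [-3.14154625e+00  1.09520628e-04  7.72754414e-01] [-1.21634232  1.28757626  1.35263982] 17.892662839568146
5.475 [477.2  52.4 123.8] [179.96   0.    44.26] [-0.3  0.1  1.1] 18.2
0.55 [ 0.7 -0.7 -0.2] [0.  0.  0.3]
0.5 [-0.5  4.1 -0.2] [ 0.   0.  -1.2]
0.45 [-1.5  9.  -0.2] [ 0.   0.  -2.7]
0.4 [-2.3 13.9 -0.2] [ 0.   0.  -4.2]
0.35 [-2.8 18.8 -0.2] [ 0.   0.  -5.7]
0.3 [-3.1 23.7 -0.2] [ 0.   0.  -7.2]
0.25 [-3.1 28.7 -0.2] [ 0.   0.  -8.7]
0.2 [-2.9 33.6 -0.2] [  0.    0.  -10.2]
0.15 [-2.4 38.5 -0.2] [  0.    0.  -11.7]
```

View pics/w4.png

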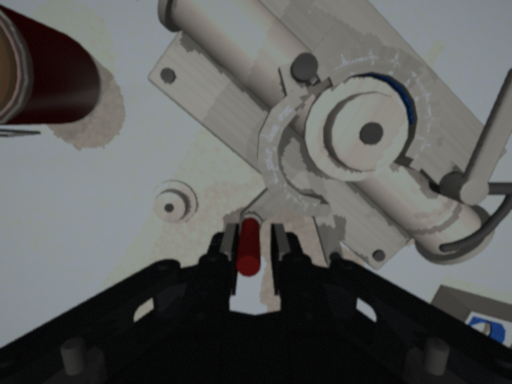

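```bash
python3 -m jog '-0.5 4 0 0 0 -1.5 -0.58; -1.5 9 0 0 0 -3 -0.58; -2.3 14 0 0 0 -4.5 -0.58; -2.8 19 0 0 0 -6 -0.58; -3 24 0 0 0 -8 -0.58; -3 28.5 0 0 0 -10 -0.58; -3 32 0 0 0 -12 -0.58; -3 34 0 0 0 -13.5 -0.58'; python3 arc.py "np.linspace(.2,0,5)" "[58]*5"
```

```text
clock: 6.48
eef_pos: [498.3, 27.0, 123.8]
tool_rot: [3.142, -0.0, 1.008]
force: [-0.6, 0.8, -0.3]
width: 18.0
6.475 [498.3  27.  123.8] [ 1.800e+02 -1.000e-02  5.774e+01] [-0.6  0.8 -0.3] 18.0
0.2 [-0.5  0.6 -0.2] [ 0.  -0.  -0.3]
0.15 [-1.2  5.5 -0.2] [ 0.  -0.  -0.3]
0.1 [-1.6 10.5 -0.2] [ 0.  -0.  -0.3]
0.05 [-1.8 15.4 -0.2] [ 0.  -0.  -0.3]
0.0 [-1.7 20.3 -0.2] [ 0.  -0.  -0.3]
```

```bash
cat > st.py <<'E'
from go import *
import time
y=Rm.apply([0,1,0]);x=Rm.apply([1,0,0])
print("t",round(s["clock"],2),"pos",s["eef_pos"].round(1),"push",round(-s["force"]@y,2),"side",round(s["force"]@x,2),"w",round(s["width"],1))
E
python3 -m jog '-0.5 3 0 0 0 0 -0.58; -1 6 0 0 0 0 -0.58; -1.2 8 0 0 0 0 -0.58; -1.2 8 0 0 0 0 -0.58'; python3 st.py; python3 -m jog '0 1 0 0 0 0 -0.58; 0 2 0 0 0 0 -0.58; 0 2 0 0 0 0 -0.58'; python3 st.py;python3 -m jog '0 1 0 0 0 0 -0.58; 0 2 0 0 0 0 -0.58; 0 2 0 0 0 0 -0.58'; python3 st.py
```

```text
clock: 6.98
eef_pos: [504.7, 21.7, 123.8]
tool_rot: [3.141, -0.0, 1.006]
force: [-1.1, -0.7, 0.4]
width: 17.9
t 6.97 pos [504.7  21.7 123.8] push 0.56 side -1.21 w 17.9
clock: 7.35
eef_pos: [506.0, 20.8, 123.8]
tool_rot: [3.141, -0.0, 1.006]
force: [-0.1, 0.6, -0.3]
width: 17.9
t 7.35 pos [506.   20.8 123.8] push 0.4 side 0.46 w 17.9
clock: 7.72
eef_pos: [507.8, 19.7, 123.8]
tool_rot: [3.141, -0.0, 1.006]
force: [-0.7, 1.2, 0.6]
width: 17.7
t 7.72 pos [507.8  19.7 123.8] push 1.21 side 0.63 w 17.7
```

```bash
python3 -m jog '0 1 0 0 0 0 -0.58; 0 1.5 0 0 0 0 -0.58; 0 1.5 0 0 0 0 -0.58'; python3 st.py; python3 -m jog '0 1 0 0 0 0 -0.58; 0 1 0 0 0 0 -0.58'; python3 st.py;python3 -m jog '0 1 0 0 0 0 -0.58; 0 1 0 0 0 0 -0.58'; python3 st.py
```

```text
clock: 8.1
eef_pos: [508.6, 19.1, 123.8]
tool_rot: [-3.141, 0.0, 1.006]
force: [-2.6, 1.3, 0.9]
width: 17.5
t 8.1 pos [508.6  19.1 123.8] push 2.88 side -0.24 w 17.5
clock: 8.35
eef_pos: [509.6, 18.4, 123.8]
tool_rot: [-3.141, 0.0, 1.006]
force: [-2.5, 0.6, 0.9]
width: 17.9
t 8.35 pos [509.6  18.4 123.8] push 2.44 side -0.89 w 17.9
clock: 8.6
eef_pos: [510.6, 17.8, 123.8]
tool_rot: [3.142, -0.0, 1.006]
force: [-2.1, 1.1, 2.3]
width: 18.0
t 8.6 pos [510.6  17.8 123.8] push 2.36 side -0.2 w 18.0
```

```bash
python3 - <<'E'
from h import *
from cell import ctrl
d=ctrl.get_image("wrist"); cv2.imwrite("pics/w5.png",d["image"][:,:,::-1])
E
```

```text
(no output)
```

View pics/w5.png

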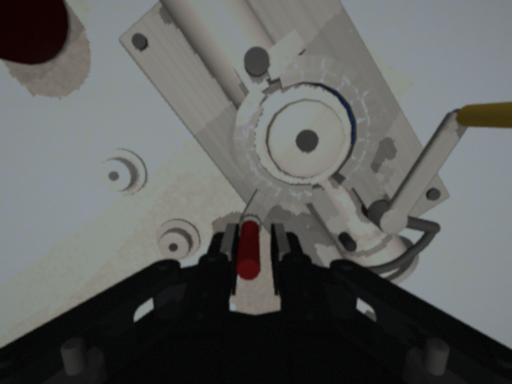

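The jaw (post at (249,250)) now lies around the cap, which is at (306,140), and it feels about 2.4 N. I'll continue in small steps.

```bash
python3 -m jog '0 1 0 0 0 0 -0.58; 0 1 0 0 0 0 -0.58'; python3 st.py; python3 -m jog '0 1 0 0 0 0 -0.58; 0 1 0 0 0 0 -0.58'; python3 st.py
```

```text
clock: 8.9
eef_pos: [511.6, 17.3, 123.8]
tool_rot: [3.141, -0.0, 1.006]
force: [-1.6, 1.1, 1.7]
width: 18.0
t 8.9 pos [511.6  17.3 123.8] push 1.99 side 0.08 w 18.0
clock: 9.15
eef_pos: [512.0, 17.0, 123.8]
tool_rot: [-3.141, 0.0, 1.006]
force: [-3.4, 2.4, 2.9]
width: 17.9
t 9.15 pos [512.   17.  123.8] push 4.13 side 0.23 w 17.9
```

```bash
for i in 1; do python3 -m jog '0 0.7 0 0 0 0 -0.58; 0 0.7 0 0 0 0 -0.58'; python3 st.py; python3 -m jog '0 0.7 0 0 0 0 -0.58; 0 0.7 0 0 0 0 -0.58'; python3 st.py; done
```

```text
clock: 9.4
eef_pos: [512.2, 16.8, 123.8]
tool_rot: [-3.14, 0.0, 1.006]
force: [-4.7, 3.6, 3.1]
width: 18.0
t 9.4 pos [512.2  16.8 123.8] push 5.95 side 0.53 w 18.0
clock: 9.65
eef_pos: [512.3, 16.7, 123.7]
tool_rot: [-3.14, 0.001, 1.007]
force: [-5.3, 3.5, 4.3]
width: 18.0
t 9.65 pos [512.3  16.7 123.7] push 6.41 side 0.13 w 18.0
```

```bash
python3 -m jog '0 1 0 0 0 0 -0.58; 0 2 0 0 0 0 -0.58; 0 2 0 0 0 0 -0.58'; python3 st.py; python3 -m jog '0 1 0 0 0 0 -0.58; 0 1 0 0 0 0 -0.58'; python3 st.py
```

```text
clock: 10.02
eef_pos: [512.7, 16.4, 123.7]
tool_rot: [-3.137, 0.002, 1.007]
force: [-8.4, 5.9, 7.3]
width: 17.6
t 10.03 pos [512.7  16.4 123.7] push 10.29 side 0.53 w 17.6
clock: 10.28
eef_pos: [512.9, 16.2, 123.7]
tool_rot: [-3.136, 0.002, 1.007]
force: [-9.4, 6.1, 7.8]
width: 17.9
t 10.28 pos [512.9  16.2 123.7] push 11.23 side 0.11 w 17.9
```

```bash
python3 -m jog '0 0.5 -1 0 0 0 -0.58; 0 0.5 -2 0 0 0 -0.58; 0 0.5 -2 0 0 0 -0.58'; python3 st.py
```

```text
clock: 10.65
eef_pos: [512.4, 15.4, 124.2]
tool_rot: [-3.134, 0.004, 1.007]
force: [-7.2, 5.2, -3.7]
width: 18.1
t 10.65 pos [512.4  15.4 124.2] push 8.89 side 0.58 w 18.1
```

```bash
python3 -m jog '0 1 0.5 0 0 0 -0.58; 0 2 0.5 0 0 0 -0.58; 0 2 0.5 0 0 0 -0.58'; python3 st.py;  python3 -m jog '0 1 0 0 0 0 -0.58; 0 1 0 0 0 0 -0.58'; python3 st.py
```

```text
clock: 11.02
eef_pos: [512.7, 15.2, 124.0]
tool_rot: [-3.132, 0.004, 1.008]
force: [-12.0, 6.9, 1.9]
width: 17.9
t 11.03 pos [512.7  15.2 124. ] push 13.8 side -0.58 w 17.9
clock: 11.28
eef_pos: [512.9, 15.0, 124.0]
tool_rot: [-3.131, 0.005, 1.008]
force: [-13.3, 9.2, 3.9]
width: 18.1
t 11.28 pos [512.9  15.  124. ] push 16.16 side 0.68 w 18.1
```

Now at about 16 N. I'll hold it there for over half a second, watching the force.

```bash
python3 -m jog '0 0 0 0 0 0 -0.58; 0 0 0 0 0 0 -0.58'; python3 st.py; python3 -m jog '0 0 0 0 0 0 -0.58; 0 0 0 0 0 0 -0.58; 0 0 0 0 0 0 -0.58';  python3 st.py; python3 - <<'E'
from h import *
from cell import ctrl
s=ctrl.read_state();d=ctrl.get_image("wrist"); T=wristT(s,d);cv2.imwrite("pics/w6.png",d["image"][:,:,::-1])
print(proj(d,(567.9,50.3,118),T))
E
python3 st.py
```

```text
clock: 11.52
eef_pos: [512.9, 15.0, 124.0]
tool_rot: [-3.131, 0.005, 1.008]
force: [-12.3, 7.6, 3.5]
width: 17.9
t 11.53 pos [512.9  15.  124. ] push 14.52 side -0.16 w 17.9
clock: 11.9
eef_pos: [512.9, 15.1, 124.0]
tool_rot: [-3.131, 0.005, 1.008]
force: [-13.5, 7.8, 3.5]
width: 18.1
t 11.9 pos [512.9  15.1 124. ] push 15.59 side -0.61 w 18.1
(np.float64(303.9009183408383), np.float64(133.73037221242538))
t 11.95 pos [512.9  15.  124. ] push 15.09 side -0.13 w 17.7
```

View pics/w6.png

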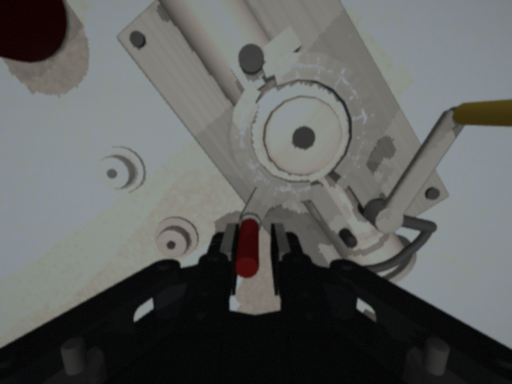

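The ring lies shut and the cap (303,138) is centred; the push averages about 15.3 N. I'll nudge it up a little and hold for another half second or more.

```bash
python3 -m jog '0 0.4 0 0 0 0 -0.58; 0 0.4 0 0 0 0 -0.58; 0 0.4 0 0 0 0 -0.58; 0 0.4 0 0 0 0 -0.58';  python3 st.py;  python3 -m jog '0 0 0 0 0 0 -0.58; 0 0 0 0 0 0 -0.58; 0 0 0 0 0 0 -0.58';  python3 st.py
```

```text
clock: 12.45
eef_pos: [512.9, 15.0, 124.0]
tool_rot: [-3.13, 0.005, 1.008]
force: [-14.0, 8.8, 3.6]
width: 17.8
t 12.45 pos [512.9  15.  124. ] push 16.62 side -0.01 w 17.8
clock: 12.82
eef_pos: [512.9, 15.0, 124.0]
tool_rot: [-3.13, 0.005, 1.008]
force: [-12.9, 7.9, 3.6]
width: 18.0
t 12.82 pos [512.9  15.  124. ] push 15.12 side -0.23 w 18.0
```

```bash
python3 -m jog '0 -3 0 0 0 0 -0.58; 0 -6 0 0 0 0 -0.5; 0 -9 0 0 0 0 -0.2; 0 -9 0 0 0 0 0; 0 -9 0 0 0 0 0'; python3 st.py;  python3 -m jog '0 0 -15 0 0 0 0; 0 0 -35 0 0 0 0; 0 0 -60 0 0 0 0; 0 0 -80 0 0 0 0; 0 0 -80 0 0 0 0; 0 0 -80 0 0 0 0'; python3 - <<'E'
from h import *
from cell import ctrl
s=ctrl.read_state();d=ctrl.get_image("wrist"); T=wristT(s,d);cv2.imwrite("pics/w7.png",d["image"][:,:,::-1]); np.savez("pics/w7.npz",T=T,**d)
print(s["eef_pos"],s["force"])
for n,p in dict(red0=(512.1,16.3,156),port=(567.9,50.3,118),yel=(646.5,13.5,156),piv=(587,-22.5,113)).items(): print(n,np.round(proj(d,p,T),1))
E
```

```text
clock: 13.45
eef_pos: [512.6, 16.8, 125.6]
tool_rot: [3.14, -0.001, 1.006]
force: [0.3, -0.4, 0.6]
width: 43.0
t 13.45 pos [512.6  16.8 125.6] push -0.42 side -0.16 w 43.0
clock: 14.2
eef_pos: [511.5, 17.0, 205.3]
tool_rot: [3.142, 0.0, 1.006]
force: [-0.3, -0.3, -1.4]
width: 42.4
[511.46947492  17.04395512 205.29438843] [-0.33230515 -0.28315178 -1.37776527]
red0 [254.5 210.6]
port [289.  129.6]
yel [420.8 115.3]
piv [347.1 187.3]
```

View pics/w7.png

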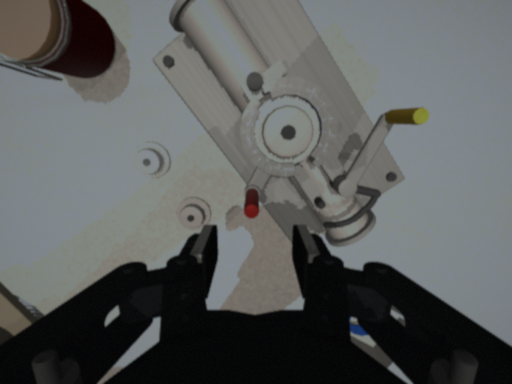

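Red post top at (251,211), yellow at (421,116), cap (288,131): the jaw sprang back only about 2.5 mm (about 0.03 rad). Now the lever: move over the yellow post.

```bash
python3 go.py 646.5 13.5 190 46 646.5 13.5 125 46
```

```text
14.25 [511.2  17.  204.9] [-1.7996e+02  4.0000e-02  5.7630e+01] [ 0.1 -0.7  0.2] 42.5
[646.5, 13.5, 190.0, 46.0] [ 69.5 116.1  14.8] [-0.   0.  11.6]
[646.5, 13.5, 125.0, 46.0] [ 69.5 116.2  79.8] [-0.   0.  11.6]
```

```bash
python3 -m jog '15 25 0 0 0 3 0.1; 32 54 0 0 0 6 0.1; 48 80 0 0 0 9 0.1; 60 102 4 0 0 11.5 0.1; 69.5 116 10 0 0 11.5 0.1; 69.5 116 14 0 0 11.5 0.1; 69.5 116 14 0 0 11.5 0.1'; python3 - <<'E'
from h import *
from cell import ctrl
s=ctrl.read_state();d=ctrl.get_image("wrist"); T=wristT(s,d);cv2.imwrite("pics/w8.png",d["image"][:,:,::-1]); np.savez("pics/w8.npz",T=T,**d)
print(s["eef_pos"],s["force"])
for n,p in dict(yel=(646.5,13.5,156),tipline=(*s["eef_pos"][:2],156),piv=(587,-22.5,113)).items(): print(n,np.round(proj(d,p,T),1))
E
```

```text
clock: 15.12
eef_pos: [645.3, 13.8, 190.2]
tool_rot: [-3.14, 0.002, 0.806]
force: [-1.0, -0.3, 0.2]
width: 46.9
[645.33230326  13.79549665 190.16218398] [-0.98992654 -0.30109982  0.21557432]
yel [254.9 216.7]
tipline [253.4 217.4]
piv [235.6 268.2]
```

View pics/w8.png

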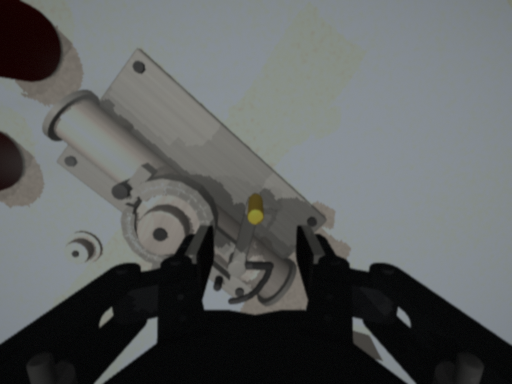

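The yellow post at (255,216) sits between the fingers, as predicted. Descend and cage it.

```bash
python3 -m jog '0.8 0 20 0 0 0 0.1; 0.8 0 40 0 0 0 0.1; 0.8 0 55 0 0 0 0.1; 0.8 0 65 0 0 0 0.1; 0.8 0 65 0 0 0 -0.3; 0.8 0 65 0 0 0 -0.58; 0.8 0 65 0 0 0 -0.58; 0.8 0 65 0 0 0 -0.58'; cat > lev.py <<'E'
import sys
from go import *
P=np.array([587,-22.5]); 
def post(q,lead=3): 
    a=np.radians(-71)+q; return P+70*np.array([np.cos(a),np.sin(a)])+lead*np.array([np.sin(a),-np.cos(a)])
if __name__=="__main__":
    print(s["clock"],s["eef_pos"].round(1),np.degrees(s["tool_rot"]).round(2),s["force"].round(1),round(s["width"],1))
    for j,y in zip(eval(sys.argv[1]),eval(sys.argv[2])): print(round(j,3),round(y,1),*need(*post(j),125,y))
E
python3 lev.py "np.linspace(1.75,1.2,9)" "np.linspace(46,18,9)"
```

```text
clock: 16.18
eef_pos: [647.7, 14.4, 126.8]
tool_rot: [3.141, -0.001, 0.805]
force: [-0.2, -0.1, 0.9]
width: 17.7
16.175 [647.7  14.4 126.8] [ 1.7996e+02 -4.0000e-02  4.6140e+01] [-0.2 -0.1  0.9] 17.7
1.75 46.0 [-2.6  5.   1.8] [ 0.  -0.   0.1]
1.681 42.5 [-4.3  9.4  1.8] [ 0.  -0.   3.6]
1.612 39.0 [-6.4 13.8  1.8] [ 0.  -0.   7.1]
1.544 35.5 [-8.7 18.   1.8] [ 0.  -0.  10.6]
1.475 32.0 [-11.3  22.    1.8] [ 0.  -0.  14.1]
1.406 28.5 [-14.2  25.9   1.8] [ 0.  -0.  17.6]
1.338 25.0 [-17.4  29.5   1.8] [ 0.  -0.  21.1]
1.269 21.5 [-20.8  32.9   1.8] [ 0.  -0.  24.6]
1.2 18.0 [-24.4  36.1   1.8] [ 0.  -0.  28.1]
```

```bash
python3 -m jog '-2.5 5 0.5 0 0 0 -0.58; -4.5 9.5 1 0 0 3.5 -0.58; -6.5 14 1 0 0 7 -0.58; -8.7 18 1 0 0 10.5 -0.58; -11.3 22 1 0 0 14 -0.58; -14.2 26 1 0 0 17.5 -0.58; -17.4 29.5 1 0 0 21 -0.58; -20.8 33 1 0 0 24.5 -0.58'; python3 - <<'E'
from h import *
from cell import ctrl
s=ctrl.read_state();d=ctrl.get_image("wrist"); T=wristT(s,d);cv2.imwrite("pics/w9.png",d["image"][:,:,::-1]); np.savez("pics/w9.npz",T=T,**d)
E
python3 st.py; python3 lev.py "np.linspace(1.2,.65,9)" "np.linspace(19,-9,9)"
```

```text
clock: 17.18
eef_pos: [656.8, -23.2, 125.4]
tool_rot: [-3.141, -0.0, 0.376]
force: [-0.4, 1.5, 1.1]
width: 17.9
t 17.23 pos [656.8 -24.2 125.4] push 0.79 side 0.78 w 17.6
17.225 [656.8 -24.2 125.4] [-180.      0.     21.39] [0.4 1.  0.8] 17.6
1.2 19.0 [-1.5  3.8  0.4] [-0.   0.   2.4]
1.131 15.5 [-3.7  8.   0.4] [-0.   0.   5.9]
1.062 12.0 [-6.3 12.1  0.4] [-0.   0.   9.4]
0.994 8.5 [-9.1 16.   0.4] [-0.   0.  12.9]
0.925 5.0 [-12.2  19.7   0.4] [-0.   0.  16.4]
0.856 1.5 [-15.5  23.2   0.4] [-0.   0.  19.9]
0.788 -2.0 [-19.1  26.4   0.4] [-0.   0.  23.4]
0.719 -5.5 [-22.9  29.4   0.4] [-0.   0.  26.9]
0.65 -9.0 [-26.9  32.1   0.4] [-0.   0.  30.4]
```

View pics/w9.png

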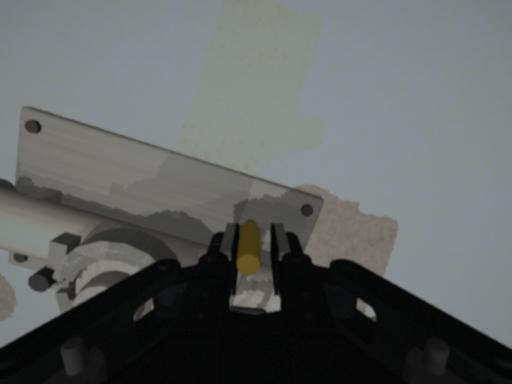

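The post follows the cage, at (249,262). Continue in shorter calls, with the hook engaging from here on.

```bash
python3 -m jog '-1.5 4 0 0 0 2.5 -0.58; -3.7 8 0 0 0 6 -0.58; -6.3 12 0 0 0 9.5 -0.58; -9 16 0 0 0 13 -0.58'; python3 st.py; python3 lev.py "np.linspace(1.0,.45,9)" "np.linspace(8,-18,9)"
```

```text
clock: 17.73
eef_pos: [654.5, -41.4, 125.4]
tool_rot: [-3.141, -0.0, 0.149]
force: [-1.1, 1.5, 1.2]
width: 17.6
t 17.73 pos [654.5 -41.4 125.4] push 1.63 side -0.87 w 17.6
17.725 [654.5 -41.4 125.4] [-1.7997e+02 -2.0000e-02  8.5200e+00] [-1.1  1.5  1.2] 17.6
1.0 8.0 [-0.3  0.5  0.4] [-0.  -0.   0.5]
0.931 4.8 [-2.4  4.8  0.4] [-0.  -0.   3.8]
0.862 1.5 [-4.9  9.   0.4] [-0. -0.  7.]
0.794 -1.8 [-7.6 12.9  0.4] [-0.  -0.  10.3]
0.725 -5.0 [-10.6  16.7   0.4] [-0.  -0.  13.5]
0.656 -8.2 [-13.8  20.3   0.4] [-0.  -0.  16.8]
0.587 -11.5 [-17.3  23.6   0.4] [-0. -0. 20.]
0.519 -14.8 [-21.   26.7   0.4] [-0.  -0.  23.3]
0.45 -18.0 [-24.9  29.5   0.4] [-0.  -0.  26.5]
```

```bash
python3 -m jog '-2.4 4.8 0 0 0 3.5 -0.58; -5 9 0 0 0 7 -0.58; -7.6 13 0 0 0 10 -0.58; -10.6 16.7 0 0 0 13.5 -0.58'; python3 st.py; python3 lev.py "np.linspace(.75,.2,9)" "np.linspace(-5,-30,9)"
```

```text
clock: 18.23
eef_pos: [646.5, -59.8, 125.4]
tool_rot: [-3.141, -0.001, -0.087]
force: [-0.2, 1.4, -0.2]
width: 18.1
t 18.23 pos [646.5 -59.8 125.4] push 1.38 side -0.31 w 18.1
18.225 [646.5 -59.8 125.4] [-1.7998e+02 -3.0000e-02 -5.0100e+00] [-0.2  1.4 -0.2] 18.1
0.75 -5.0 [ 0.7 -1.8  0.4] [-0. -0. -0.]
0.681 -8.1 [-1.5  2.5  0.4] [-0.  -0.   3.1]
0.612 -11.2 [-4.   6.6  0.4] [-0.  -0.   6.2]
0.544 -14.4 [-6.8 10.5  0.4] [-0.  -0.   9.4]
0.475 -17.5 [-9.9 14.3  0.4] [-0.  -0.  12.5]
0.406 -20.6 [-13.2  17.8   0.4] [-0.  -0.  15.6]
0.337 -23.8 [-16.7  21.    0.4] [-0.  -0.  18.7]
0.269 -26.9 [-20.4  24.1   0.4] [-0.  -0.  21.9]
0.2 -30.0 [-24.4  26.8   0.4] [-0. -0. 25.]
```

```bash
python3 -m jog '-1.5 2.5 0 0 0 3 -0.58; -4 6.6 0 0 0 6 -0.58; -6.8 10.5 0 0 0 9.5 -0.58'; python3 st.py; python3 - <<'E'
from h import *
from cell import ctrl
d=ctrl.get_image("side"); cv2.imwrite("pics/s2.png",cv2.resize(d["image"][110:270,170:370,::-1],(750,600),interpolation=cv2.INTER_CUBIC))
d=ctrl.get_image("wrist"); cv2.imwrite("pics/w10.png",d["image"][:,:,::-1])
E
python3 lev.py "np.linspace(.6,.05,9)" "np.linspace(-14,-40,9)"
```

```text
clock: 18.6
eef_pos: [638.9, -69.3, 125.4]
tool_rot: [-3.141, -0.0, -0.254]
force: [1.6, 4.0, 0.1]
width: 18.1
t 18.6 pos [638.9 -69.3 125.4] push 4.3 side 0.51 w 18.1
18.7 [638.6 -69.6 125.4] [-179.99   -0.    -14.44] [-0.1  1.4  0.4] 17.7
0.6 -14.0 [ 2.  -3.5  0.4] [-0.  -0.  -0.4]
0.531 -17.2 [-0.1  0.8  0.4] [-0.  -0.   2.8]
0.462 -20.5 [-2.6  4.9  0.4] [-0.  -0.   6.1]
0.394 -23.8 [-5.3  8.9  0.4] [-0.  -0.   9.3]
0.325 -27.0 [-8.3 12.7  0.4] [-0.  -0.  12.6]
0.256 -30.2 [-11.6  16.2   0.4] [-0.  -0.  15.8]
0.188 -33.5 [-15.   19.5   0.4] [-0.  -0.  19.1]
0.119 -36.8 [-18.7  22.6   0.4] [-0.  -0.  22.3]
0.05 -40.0 [-22.7  25.4   0.4] [-0.   0.  25.6]
```

View pics/s2.png

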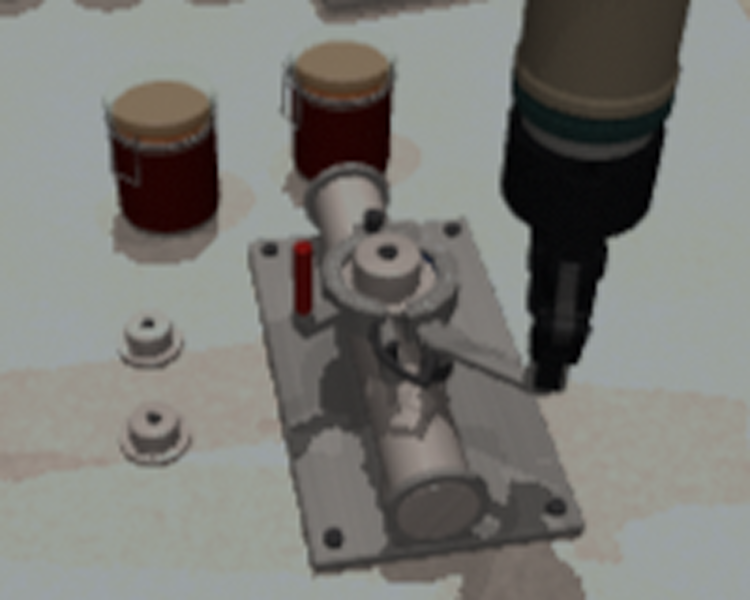

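View pics/w10.png

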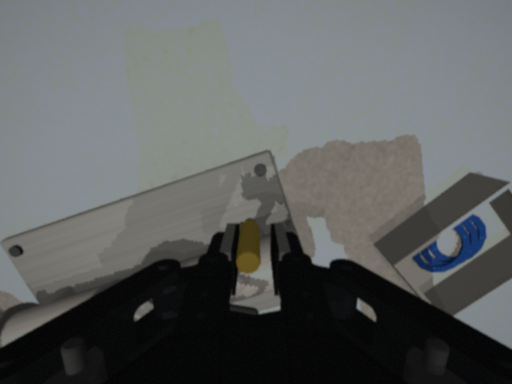

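The side view shows the jaw still shut and the hook around its end. The wrist view shows the post in the cage at (248,258). Continue.

```bash
python3 -m jog '0 1 0 0 0 3 -0.58; -2.6 5 0 0 0 6 -0.58; -5.3 9 0 0 0 9.5 -0.58'; python3 st.py; python3 lev.py "np.linspace(.45,-.1,9)" "np.linspace(-23,-50,9)"
```

```text
clock: 19.08
eef_pos: [632.5, -74.7, 125.4]
tool_rot: [-3.138, -0.001, -0.417]
force: [3.1, 7.5, -1.0]
width: 18.1
t 19.07 pos [632.5 -74.7 125.4] push 8.13 side -0.2 w 18.1
19.075 [632.5 -74.7 125.4] [-1.798e+02 -6.000e-02 -2.390e+01] [ 3.1  7.5 -1. ] 18.1
0.45 -23.0 [ 1.4 -1.1  0.4] [-0.2 -0.1 -0.9]
0.381 -26.4 [-0.7  3.2  0.4] [-0.2 -0.1  2.5]
0.312 -29.8 [-3.1  7.4  0.4] [-0.2 -0.   5.8]
0.244 -33.1 [-5.7 11.4  0.4] [-0.2 -0.   9.2]
0.175 -36.5 [-8.7 15.3  0.4] [-0.2 -0.  12.6]
0.106 -39.9 [-11.9  18.9   0.4] [-0.2 -0.  16. ]
0.037 -43.2 [-15.3  22.2   0.3] [-0.2 -0.  19.3]
-0.031 -46.6 [-19.   25.4   0.3] [-0.2 -0.  22.7]
-0.1 -50.0 [-22.8  28.3   0.3] [-0.2 -0.  26.1]
```

Now 8 N, so the hook is drawing the ring. Onward.

```bash
python3 -m jog '-0.7 3 0 0 0 2.5 -0.58; -3 7.4 0 0 0 6 -0.58; -5.7 11.4 0 0 0 9 -0.58; -5.7 11.4 0 0 0 9 -0.58'; python3 st.py; python3 lev.py "np.linspace(.3,-.1,7)" "np.linspace(-33,-50,7)"
```

```text
clock: 19.58
eef_pos: [623.4, -81.3, 125.4]
tool_rot: [-3.136, -0.001, -0.572]
force: [4.7, 7.3, -0.8]
width: 17.9
t 19.57 pos [623.4 -81.3 125.4] push 8.7 side 0.01 w 17.9
19.575 [623.4 -81.3 125.4] [-1.797e+02 -4.000e-02 -3.275e+01] [ 4.7  7.3 -0.8] 17.9
0.3 -33.0 [ 1.8 -1.7  0.4] [-0.3 -0.   0.3]
0.233 -35.8 [-0.2  2.5  0.4] [-0.3 -0.   3.1]
0.167 -38.7 [-2.5  6.5  0.4] [-0.3 -0.   5.9]
0.1 -41.5 [-5.  10.5  0.4] [-0.3 -0.   8.8]
0.033 -44.3 [-7.8 14.2  0.3] [-0.3 -0.  11.6]
-0.033 -47.2 [-10.9  17.7   0.3] [-0.3 -0.  14.4]
-0.1 -50.0 [-14.2  21.1   0.3] [-0.3  0.  17.3]
```

```bash
python3 -m jog '0 2.5 0 0 0 3 -0.58; -2.5 6.5 0 0 0 6 -0.58; -5 10.5 0 0 0 9 -0.58; -5 10.5 0 0 0 9 -0.58'; python3 st.py; python3 lev.py "np.linspace(.15,-.15,7)" "np.linspace(-42,-52,7)"
```

```text
clock: 20.08
eef_pos: [612.6, -89.7, 125.5]
tool_rot: [-3.139, -0.001, -0.73]
force: [2.1, 2.7, 0.1]
width: 18.2
t 20.07 pos [612.6 -89.7 125.5] push 3.42 side -0.3 w 18.2
20.075 [612.6 -89.7 125.5] [-1.7987e+02 -4.0000e-02 -4.1810e+01] [2.1 2.7 0.1] 18.2
0.15 -42.0 [ 0.6 -5.6  0.5] [-0.1 -0.   0.2]
0.1 -43.7 [-0.9 -2.4  0.5] [-0.1 -0.   1.9]
0.05 -45.3 [-2.5  0.7  0.5] [-0.1 -0.   3.5]
0.0 -47.0 [-4.3  3.7  0.4] [-0.1 -0.   5.2]
-0.05 -48.7 [-6.2  6.7  0.4] [-0.1 -0.   6.9]
-0.1 -50.3 [-8.2  9.5  0.4] [-0.1 -0.   8.5]
-0.15 -52.0 [-10.4  12.2   0.4] [-0.1 -0.  10.2]
```

```bash
python3 -m jog '-2.2 2 0 0 0 3 -0.58; -4.3 4 0 0 0 5 -0.58; -4.3 4 0 0 0 5 -0.58'; python3 st.py; python3 -m jog '-1 1.5 0 0 0 1 -0.58; -1.5 3 0 0 0 2 -0.58; -1.5 3 0 0 0 2 -0.58'; python3 st.py;python3 lev.py "np.linspace(.1,-.1,5)" "np.linspace(-49,-49,5)"
```

```text
clock: 20.45
eef_pos: [607.0, -90.3, 125.4]
tool_rot: [-3.139, -0.001, -0.817]
force: [3.6, 4.0, -1.7]
width: 17.5
t 20.45 pos [607.  -90.3 125.4] push 5.33 side -0.42 w 17.5
clock: 20.82
eef_pos: [605.0, -90.6, 125.5]
tool_rot: [-3.137, -0.002, -0.852]
force: [6.5, 5.1, -3.4]
width: 17.7
t 20.82 pos [605.  -90.6 125.5] push 8.18 side 0.45 w 17.7
20.825 [605.  -90.6 125.5] [-1.7974e+02 -1.2000e-01 -4.8790e+01] [ 6.5  5.1 -3.4] 17.7
0.1 -49.0 [ 3.2 -8.5  0.6] [-0.3 -0.1  0.2]
0.05 -49.0 [ 2.  -5.2  0.6] [-0.3 -0.1  0.2]
0.0 -49.0 [ 0.6 -2.   0.5] [-0.3 -0.1  0.2]
-0.05 -49.0 [-1.   1.1  0.5] [-0.3 -0.1  0.2]
-0.1 -49.0 [-2.7  4.2  0.5] [-0.3 -0.1  0.2]
```

```bash
python3 -m jog '-0.5 1.5 0 0 0 0 -0.58; -1 3 0 0 0 0 -0.58; -1 3 0 0 0 0 -0.58'; python3 st.py; python3 - <<'E'
from h import *
from cell import ctrl
d=ctrl.get_image("side"); cv2.imwrite("pics/s3.png",cv2.resize(d["image"][110:270,170:370,::-1],(750,600),interpolation=cv2.INTER_CUBIC))
E
```

```text
clock: 21.2
eef_pos: [604.1, -89.9, 125.6]
tool_rot: [-3.133, -0.003, -0.85]
force: [10.4, 7.6, -5.0]
width: 17.8
t 21.2 pos [604.1 -89.9 125.6] push 12.84 side 1.15 w 17.8
```

View pics/s3.png

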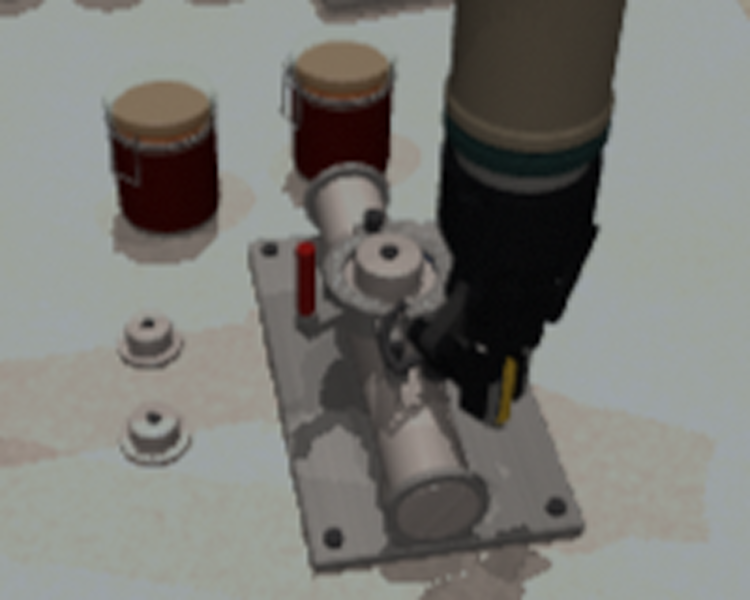

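Force rises with almost no motion and the lever stands at about 0 rad, so it is at its end stop. Release, lift and inspect.

```bash
python3 -m jog '0.5 -3 0 0 0 0 -0.58; 1 -6 0 0 0 0 -0.5; 1.5 -8 0 0 0 0 -0.2; 1.5 -8 0 0 0 0 0; 1.5 -8 0 0 0 0 0'; python3 st.py;  python3 -m jog '0 0 -15 0 0 0 0; 0 0 -35 0 0 0 0; 0 0 -60 0 0 0 0; 0 0 -85 0 0 0 0; 0 0 -100 0 0 0 0; 0 0 -100 0 0 0 0'; python3 go.py 600 -10 235 -30
```

```text
clock: 21.88
eef_pos: [606.3, -90.0, 125.3]
tool_rot: [3.141, 0.0, -0.853]
force: [-0.4, -0.1, -0.2]
width: 42.2
t 21.88 pos [606.3 -90.  125.3] push -0.35 side -0.2 w 42.2
clock: 22.62
eef_pos: [607.3, -89.6, 226.8]
tool_rot: [-3.14, -0.002, -0.853]
force: [-1.3, -0.9, -0.4]
width: 42.9
22.625 [607.3 -89.6 226.8] [-1.7989e+02 -1.2000e-01 -4.8860e+01] [-1.3 -0.9 -0.4] 42.9
[600.0, -10.0, 235.0, -30.0] [-64.8 -46.9  -8.2] [ -0.1  -0.1 -18.9]
```

```bash
python3 -m jog '-25 -9 -3 0 0 -6 0; -50 -19 -6 0 0 -12 0; -75 -29 -8 0 0 -18 0; -89 -35 -8 0 0 -20 0; -89 -35 -8 0 0 -20 0; -89 -35 -8 0 0 -20 0'; python3 - <<'E'
from h import *
from cell import ctrl
s=ctrl.read_state();d=ctrl.get_image("wrist"); T=wristT(s,d);cv2.imwrite("pics/w11.png",d["image"][:,:,::-1]); np.savez("pics/w11.npz",T=T,**d)
for n,p in dict(red0=(512.1,16.3,156),port=(567.9,50.3,118),yel0=(609.8,-88.7,156),piv=(587,-22.5,113),hinge=(564.4,100.2,108)).items(): print(n,np.round(proj(d,p,T),1))
for c in ("side","scene"):
    d=ctrl.get_image(c); np.savez(f"pics/{c}4.npz",**d); cv2.imwrite(f"pics/{c}4.png",d["image"][:,:,::-1])
E
```

```text
clock: 23.38
eef_pos: [574.6, -0.8, 233.1]
tool_rot: [3.141, -0.001, -0.506]
force: [-0.3, 0.5, 0.1]
width: 42.6
red0 [271.3 265.6]
port [214.4 218.1]
yel0 [330.5 111.5]
piv [267.7 167.2]
hinge [178.3 238.3]
```

View pics/w11.png

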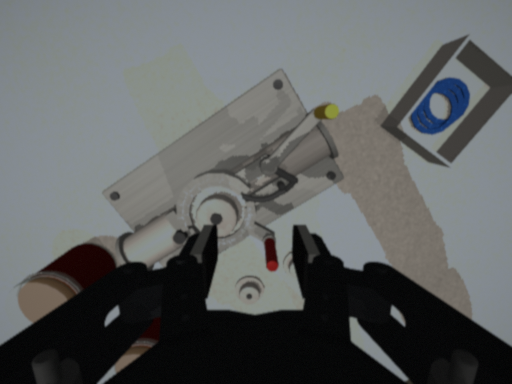

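View pics/side4.png

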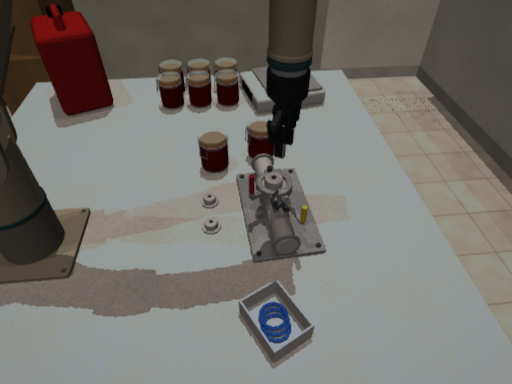

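```bash
python3 - <<'E'
from h import *
w=load("w11"); x=w["image"][130:290,160:360,::-1]; cv2.imwrite("pics/w11z.png",cv2.resize(x,(750,600),interpolation=cv2.INTER_CUBIC))
a=load("side0");b=load("side4");fd=cv2.absdiff(a["image"],b["image"]).max(2)
for n,(u0,u1,v0,v1) in dict(jara=(198,226,132,170),jarb=(246,270,122,155),tub=(238,314,284,358)).items(): 
    p=fd[v0:v1,u0:u1]; print(n,p.mean().round(1))
    g=[cv2.cvtColor(k["image"],cv2.COLOR_RGB2GRAY)[v0:v1,u0:u1].astype(np.float32) for k in(a,b)]
    print(np.round(cv2.phaseCorrelate(*g),2) if 0 else cv2.phaseCorrelate(*g))
from cell import ctrl
s=ctrl.read_state();print(s["clock"],s["force"].round(1))
E
```

```text
jara 6.4
((0.043249877571360784, -0.0038770169736501714), 1.0112369273106256)
jarb 10.2
((-0.0029731562945549683, 0.007312051663234342), 0.7791532714057852)
tub 11.6
((-0.004117815102951283, 0.6041592486339908), 0.9309508662223815)
23.525 [-0.   1.1 -0.1]
```

View pics/w11z.png

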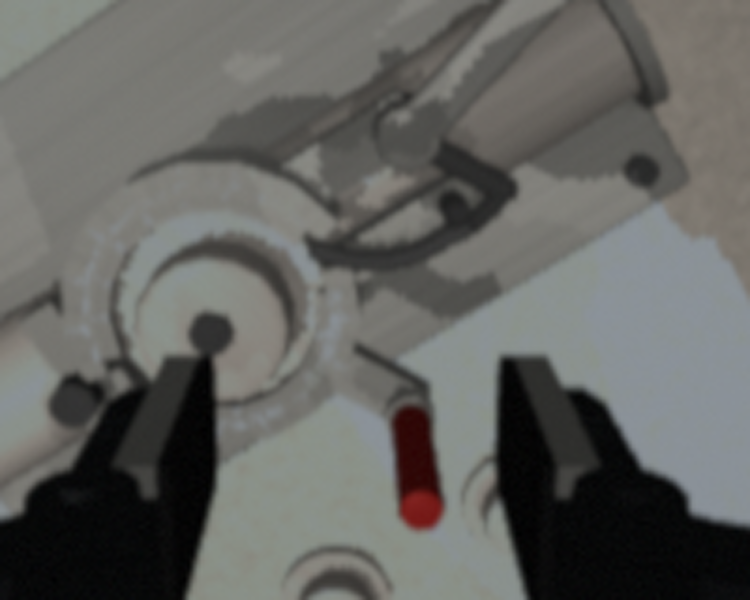

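In the zoom the hook lies around the jaw's pin (455,207), the ring is shut and the cap lies flat. The jars have not shifted, and the tub moved at most about 0.6 px, with shadows changing over it. The arm is clear, so I hand in.

```bash
python3 -c "
from cell import ctrl
print(ctrl.finish_job())"
```

```text
the job is handed in; nothing more can be done
None
```

The cleaning port is closed and latched, and I handed the job in at about 23.5 s; no verdict was reported.

**Pressing home:** I swung the jaw shut by the red post, loosely held between the fingers. I then pressed for about 1.5 s with readings of 14.5 to 16.6 N. The wrist force reading has about 0.7 N of noise. When I let go, the jaw sprang back only about 2.5 mm (about 0.03 rad).

**Latching:** I swung the lever by the yellow post; the hook drew the ring shut with up to about 8.7 N. I pushed on at the end stop, where the force rose to about 13 N with almost no movement. Then I let go and lifted clear.

**Last checks:**

| Item | What the last views showed |
|---|---|
| Red post | within about 1 px of its computed shut position (under about 0.01 rad) |
| Yellow post | within about 2 px of its computed latched position (about 0.02 rad) |
| Hook | around the jaw's pin |
| Cap | looks flat, about 1.5 mm from my estimate of the port axis, which itself is good to about 2 mm |
| Jars | no measurable shift |

**Where checks disagreed:**
- The fixed cameras and the wrist camera differed by 2 to 6 mm in y, so I mostly trusted the wrist camera.
- During pressing a vertical force of up to about 8 N built up at the fingers. I relieved it by raising the tool 2 mm.
- The tub's picture shifted by 0.6 px. I put that down to shadows, because the arm never came near it.

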